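# Wedge the crooked induction hob level

## Robot

A 7-joint arm with a two-finger parallel gripper is mounted at the origin on the work surface. World frame = base frame: x ahead of the robot, y to its left, z up, the work surface at z = 0. Lengths are in m, angles in rad, forces in N, time in s.
With the tool pointing down it reaches from about 0.35 to 0.9 m from the base axis. Payload 8.1 kg.
Tool frame: the origin (TCP) lies at the very end of the fingers, on their centre line; the grasp point (between the pads) lies 19 mm behind it (r.grasp_offset is the distance from the TCP to the grasp point, in m); z points along the fingers, y is the line along which they close (so a half turn about z gives the same grasp; the last joint's range is limited). The gripper opens to 85 mm and grips with 20 to 120 N. Pads are 22 mm wide; open, the fingers measure 114 mm over their backs; the gripper's body (76 mm by 85 mm) begins 54 mm behind the grasp point. The pads swing forward as they close: fully open they stand 13 mm farther back than shut.
Start: joints at [1.201, 0.434, 0.025, 1.573, -0.012, 1.134, -0.075], TCP at [0.165, -0.603, 0.198] pointing down, gripper open.
Joint ranges: [-2.62, 2.62], [-0.44, 2.09], [-1.27, 1.32], [0.08, 2.57], [-1.32, 4.46], [0.12, 2], [-2.74, 2.74]. Speed limits (rad/s): [2.22, 2.22, 3.01, 3.01, 3.14, 3.14, 3.14].

## Interface

Orientations are given as a unit quaternion [x, y, z, w].
In Python, from cell import r gives the robot as it stands.
- The arm moves only by the tool jog_arm, never from a script. Its argument "commands" is a list of rows, each an object with "dp": the shift along the tool's x, y, z in m, a list of three; "rot": the turn, a rotation vector about the tool's x, y, z in rad, a list of three. In form: [{"dp": [tx, ty, tz], "rot": [ax, ay, az]}, ...]. A call has 1 to 5 rows; each row shifts and turns the commanded pose from where the row before left it, along the tool's axes as they then stand; what a row does not reach is not made up. A row lasts 1/12 s, in which the tool goes at most 41.7 mm and 7.16 degrees, less where a joint would pass 70% of its speed; a pose out of reach is approached as far as the arm can. A call with a gripper value outside its range is refused whole. "gripper" is the opening, from 0 (shut) to 1 (fully open), set as the call begins (left out, the last holds). The fingers move at their own pace and stop on an object; the grip force is fixed at half the most. Time passes only in rows, so rows that do not move let the fingers close. It gives the time, the measured TCP pose, the force, the opening and the grip force at its end, in the units of the state.
- r.get_state(): the state, without advancing time (a new reading comes with each control period).
- r.get_image(name): name is "side" or "top"; returns the picture (384x512x3 uint8, red, green, blue); there is no depth.
- r.camera_params(name): a dict with "fx", "fy", "cx", "cy" (pixels), "k1" (the pictures are not rectified: a ray, as slopes to the right and down, at radius r is drawn at 1 + k1 r^2 times it, then the intrinsics apply), "origin" and "attitude" of the camera in the world. Camera axes: x right, y up, looking along -z (the intrinsics and any distortion apply to the point x, -y, -z); pixel columns grow to the right and rows downward; lengths in m; the calibration is good to about 2 mm. A picture is of the moment at which its call begins. camera_params takes no time and is no camera call.
- r.sign_off(): hands the job in; it is judged then, once.
The state is a dict: "time_s": time; "joints": joint angles; "joint_velocities": joint speeds; "joint_efforts": joint torques, N m; "position": TCP position; "ee_rot": TCP orientation; "force": force on the tool from outside, world axes, zero at the start; "torque": the same for the moment, N m; "width": finger opening in m; "grip_force": force on a finger pad.
Only numpy, scipy, OpenCV 4.12 (cv2) and the standard library are available. Lean on these libraries where they do the work, as an engineer would, in place of code of your own. Each camera call takes 0.05 s, during which the arm holds its last target. There are 200 camera calls.

## Task

The portable induction hob has lost the rubber of its front right foot, so the caramel runs to that corner. Take the wooden wedge and push it, thin end first, in under the housing beside that low corner until the bubble of the round level on the glass sits inside the ring; push slowly and stop as soon as it is centred and the wedge goes stiff, because driving it further strains the housing. Do not shove the hob out of its place or press on it, keep the level where it stands, leave the wedge in with the weight on it, and leave the other things alone.

Things in the scene. Friction and masses are not known exactly. Their poses are not given: they have to be found in the camera images.
- hob: portable induction hob, black, loose, 2.5 to 3.1 kg: housing 340 (x) by 280 (y) by 50 mm, touch panel at the front. Origin: centre of its flat underside; x from front (towards the robot) to back, y left, z up. Front left, back left and back right it has rubber feet, 22 mm across, 145 mm in x and 115 mm in y from the origin, worn to one same height of 9 to 13 mm
- hob_corner (a point): lower front right corner of the hob's housing, the low corner (x -170, y -140, z 0 mm in the hob's frame, axes as the hob's). Its foot is a bare stub 20 mm across and 6 mm tall, centred 25 mm in from both edges; the hob tips onto it, so the edge here is about 6 mm above the bench and the back left foot hangs clear, landing just when the hob is level
- hob_lane (a point): point on the lower right-hand edge of the hob's housing 65 mm behind the low corner (x -105, y -140, z 0 mm in the hob's frame, axes as the hob's). From here the wedge can go straight in along the hob's y, clear of the stub and feet. Till the hob is level the wedge bears 4 to 6 N and slides at a push of 2 to 6 N; past level the load jumps to 15 N or more within 5 mm of wedge travel
- level_ring (a point): round bull's-eye level, aluminium, 66 mm across and 20 mm high, 0.2 kg, standing on the hob's glass, where it slides if pushed; this point is the middle of the black ring (inner radius 8.5 mm) in its yellow-green window (radius 27 mm)
- bubble (a point): the pale bubble in the level's window (14 mm across); this point is its middle. It floats towards the high side, 0.7 mm from the ring's middle for each 0.001 rad of tilt until it rests against the window's rim about 20 mm out, and settles in about half a second
- wedge_mid (a point): plain beech wedge, 150 mm long, 34 mm wide, lying on its flat sole; 2 mm thick at the thin end, rising evenly to 20 mm at the thick end (0.12 mm per mm). This point is at the middle of its length and width, 5.5 mm above the sole; x points to the thin end, 75 mm away, z up. Weighs 50 g, slides easily on steel and on the housing
- strip: bystander: flat beech rolling guide, 190 by 30 mm and 12 mm thick all along, lying loose; origin at the centre of its underside, x along it
- jar: bystander: round jar of nuts with a black lid, 86 mm across, 120 mm high; origin at the centre of its underside
- beaker: bystander: open aluminium beaker, 80 mm across, 100 mm high; origin at the centre of its underside

How it is judged:
At the end, for the whole second after the job is handed in: The bubble's middle is within 1.7 mm of the ring's middle, seen from above; the hob bears on the wedge with more than 1.5 N; the wedge's middle is within 110 mm of the low corner, seen from above; hob and wedge are at rest (horizontal distance between bubble and level_ring below 0.0017 m and contact force between hob and wedge above 1.5 N and horizontal distance between wedge_mid and hob_corner below 0.11 m and linear speed of each of hob, wedge below 0.01 m/s); the robot touches nothing.
It fails at once if the wedge is driven too hard: the hob bears on it with more than 14.5 N (contact force between hob and wedge above 14.5 N).
It fails at once if the robot presses on the hob with more than 5 N (contact force between any of the fingers, the arm and hob above 5 N).
It fails at once if the hob is shoved more than 8 mm from where it stood (distance of hob from where it was at the start of the episode above 0.008 m).
It fails at once if the level is knocked more than 20 mm from where it stood (distance of level_ring from where it was at the start of the episode above 0.02 m).
It fails at once if a bystander is moved more than 30 mm (distance of any of strip, jar, beaker from where it was at the start of the episode above 0.03 m).
It also fails if it takes over 61 s, if anything falls off the work surface, if the arm or the gripper's body presses on something with over 40 N, if the wrist force passes 120 N, or if a joint passes its speed limit or range.

## Working session

There is one attempt and no reset: what is moved stays moved. The work goes in short steps, Python scripts to look and compute and a tool call to move; the robot and the scene stay as the last step left them, time stands still between calls to the robot, and variables do not carry over. Pictures are saved under pics/ and viewed, at most 10 in all, crops included, and the job is handed in when it is done.

Besides the shell and the picture viewer there is one more tool, called after "Request:" as a command line: name --argument value ..., lists and objects as JSON in quotes. jog_arm: Moves the arm, as the interface text tells. Its arguments: {"type":"object","properties":{"commands":{"type":"array","items":{"type":"object","properties":{"dp":{"type":"array","items":{"type":"number"}},"rot":{"type":"array","items":{"type":"number"}}}}},"gripper":{"type":"number"}},"required":["commands"]}

```bash
mkdir -p pics; ls
python3 - <<'E'
from cell import r
import cv2
for n in("top","side"):
    cv2.imwrite(f"pics/{n}0.png",r.get_image(n)[:,:,::-1]); print(n,r.camera_params(n))
s=r.get_state();print(s)
E
```

```text
pics
top {'fx': 444.50331378124844, 'fy': 444.50331378124844, 'cx': 255.4679027245833, 'cy': 196.25576811658553, 'k1': -0.09564025855825226, 'origin': array([ 0.4512518 , -0.00687493,  1.47670139]), 'attitude': array([-0.03934008,  0.02440649,  0.71401905, -0.69859393])}
side {'fx': 398.6041682243933, 'fy': 398.6041682243933, 'cx': 256.827072434515, 'cy': 190.50018207757785, 'k1': -0.01259078798251118, 'origin': array([-0.24269872,  0.81375406,  0.81063878]), 'attitude': array([-0.18865168,  0.44264426,  0.79842188, -0.36193797])}
{'time_s': 0.1, 'joints': array([ 1.20137965,  0.43517755,  0.0249488 ,  1.5739836 , -0.01162337,
        1.13398814, -0.07509495]), 'joint_velocities': array([ 2.32058670e-04, -1.67291908e-03,  1.06881283e-03, -2.92395741e-03,
        4.85246691e-04, -1.27668922e-03,  3.45289503e-05]), 'joint_efforts': array([ 5.26770134e-03, -6.71752024e+01,  1.02996893e+00, -3.16903353e+01,
        1.60999753e-02,  7.29021092e-03, -6.04986482e-06]), 'position': array([ 0.16462896, -0.60242294,  0.19679782]), 'ee_rot': array([ 9.91117478e-01,  1.32987391e-01, -1.42077389e-04, -6.91441873e-04]), 'force': array([-0.04411219, -0.81493732,  0.78043627]), 'torque': array([-0.02336581,  0.03880367, -0.06905901]), 'grip_force': 0.0, 'width': 0.0853542717062298}
```

View pics/top0.png

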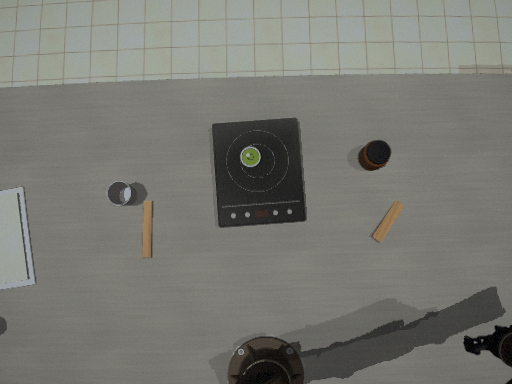

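View pics/side0.png

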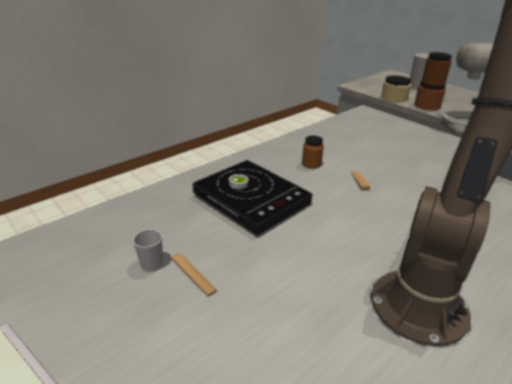

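The top view shows the hob around (258,172), the level at (250,156), the strip on the left at (148,229) and the shorter wooden piece, the wedge, on the right at (388,221). The side view shows the same wedge near (360,180).

```bash
cat > h.py <<'E'
import numpy as np,cv2
from scipy.spatial.transform import Rotation as R
from cell import r
def ray(n,uv):
    c=r.camera_params(n);K=np.array([[c['fx'],0,c['cx']],[0,c['fy'],c['cy']],[0,0,1]])
    p=cv2.undistortPoints(np.array(uv,float).reshape(-1,1,2),K,np.array([c['k1'],0,0,0.]))[:,0]
    return c['origin'],R.from_quat(c['attitude']).apply(np.c_[p[:,0],-p[:,1],-np.ones(len(p))])
def plane(n,uv,z):
    o,d=ray(n,uv);return o+d*((z-o[2])/d[:,2])[:,None]
def proj(n,P):
    c=r.camera_params(n);K=np.array([[c['fx'],0,c['cx']],[0,c['fy'],c['cy']],[0,0,1]])
    q=R.from_quat(c['attitude']).inv().apply(np.atleast_2d(P)-c['origin'])*[1,-1,-1]
    return cv2.projectPoints(q,np.zeros(3),np.zeros(3),K,np.array([c['k1'],0,0,0.]))[0][:,0]
def rect(m):
    c=max(cv2.findContours(m.astype(np.uint8),0,1)[0],key=cv2.contourArea)
    return cv2.boxPoints(cv2.minAreaRect(c)),c
E
python3 - <<'E'
from h import *
t=cv2.imread("pics/top0.png");s=cv2.imread("pics/side0.png")
v=t.astype(int)
m=np.zeros(t.shape[:2],bool);m[190:252,360:415]=((v[...,2]-v[...,0])>35)[190:252,360:415]
b,c=rect(m);print("wedge top box",b,plane("top",b,.01)[:,:2])
h=np.zeros_like(m);h[105:240,200:315]=(v.max(2)<75)[105:240,200:315]
h=cv2.morphologyEx(h.astype(np.uint8),cv2.MORPH_CLOSE,np.ones((25,25)))
b,c=rect(h);print("hob",b);q=cv2.approxPolyDP(c,6,True)[:,0];print(q)
P=plane("top",q,.058);print(P[:,:2])
a=cv2.resize(t[190:252,360:415],None,fx=8,fy=8,interpolation=cv2.INTER_CUBIC)
d=cv2.resize(s[160:200,340:380],None,fx=8,fy=8,interpolation=cv2.INTER_CUBIC)
o=np.zeros((600,800,3),np.uint8);o[:a.shape[0],:a.shape[1]]=a;o[:320,445:765]=d[:320,:320]
e=cv2.resize(t[140:172,234:266],None,fx=8,fy=8,interpolation=cv2.INTER_CUBIC);o[330:586,445:701]=e
cv2.imwrite("pics/z.png",o)
E
```

```text
wedge top box [[371.0757  236.4634 ]
 [395.2762  199.5258 ]
 [404.34775 205.46922]
 [380.14725 242.40681]] [[ 0.44266088 -0.35508079]
 [ 0.56273204 -0.44125365]
 [ 0.54224549 -0.47081448]
 [ 0.42238667 -0.38441016]]
hob [[210.79692  123.15734 ]
 [298.49237  116.893394]
 [305.9289   221.00507 ]
 [218.23346  227.26901 ]]
[[295 118]
 [212 125]
 [219 226]
 [305 219]]
[[ 0.83326747 -0.11255469]
 [ 0.81709569  0.15908007]
 [ 0.48713589  0.14029606]
 [ 0.50350346 -0.1345784 ]]
```

View pics/z.png

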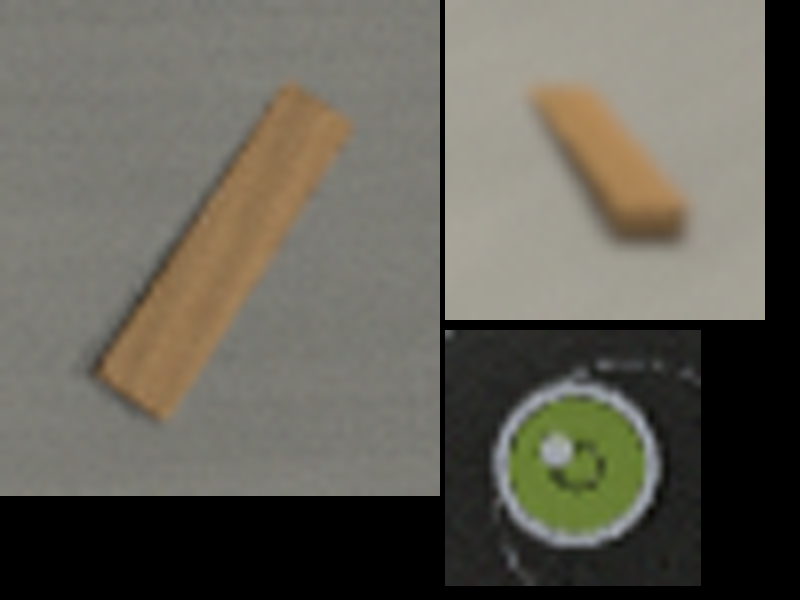

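The wedge's thick end is near the robot at top-picture pixel (375,239) and its thin end is at (400,202), so it heads about -35.7° with its middle near (0.4925,-0.413). The bubble sits up and to the left of the ring, as the task says. I'm setting out now.

Request:
jog_arm --commands '[{"dp":[0.0332,-0.0139,0.01],"rot":[0,0,0]},{"dp":[0.0332,-0.0139,0.01],"rot":[0,0,0]},{"dp":[0.0332,-0.0139,0.01],"rot":[0,0,0]},{"dp":[0.0332,-0.0139,0.01],"rot":[0,0,0]},{"dp":[0.0332,-0.0139,0.01],"rot":[0,0,0]}]' --gripper 1

```text
time_s: 0.52
position: [0.3074, -0.4907, 0.1468]
ee_rot: [0.991, 0.133, -0.0, -0.0]
force: [1.1, -0.7, -0.0]
width: 0.0853
grip_force: 0.0
```

Request:
jog_arm --commands '[{"dp":[0.0332,-0.0139,0.01],"rot":[0,0,0]},{"dp":[0.0332,-0.0139,0.01],"rot":[0,0,0]},{"dp":[0.0332,-0.0139,0.01],"rot":[0,0,0]},{"dp":[0.0332,-0.0139,0.01],"rot":[0,0,0]},{"dp":[0.0332,-0.0139,0.01],"rot":[0,0,0]}]'

```text
time_s: 0.93
position: [0.4493, -0.3799, 0.0968]
ee_rot: [0.991, 0.133, -0.0, -0.0]
force: [-0.1, -1.1, 1.2]
width: 0.0851
grip_force: 0.0
```

Request:
jog_arm --commands '[{"dp":[0,0,0],"rot":[0,0,0.111]},{"dp":[0,0,0],"rot":[0,0,0.111]},{"dp":[0,0,0],"rot":[0,0,0.111]},{"dp":[0,0,0],"rot":[0,0,0.111]},{"dp":[0,0,0],"rot":[0,0,0.111]}]'

```text
time_s: 1.35
position: [0.4482, -0.381, 0.0971]
ee_rot: [0.989, -0.146, -0.0, -0.0]
force: [0.9, -0.3, -0.1]
width: 0.0853
grip_force: 0.0
```

Request:
jog_arm --commands '[{"dp":[0,0,0],"rot":[0,0,0.111]},{"dp":[0,0,0],"rot":[0,0,0.111]},{"dp":[0,0,0],"rot":[0,0,0.111]},{"dp":[0,0,0],"rot":[0,0,0]},{"dp":[0,0,0],"rot":[0,0,0]}]'

```text
time_s: 1.77
position: [0.4483, -0.3811, 0.0972]
ee_rot: [0.953, -0.304, -0.0, 0.0]
force: [0.0, -0.6, 0.1]
width: 0.0857
grip_force: 0.0
```

```bash
cat >> h.py <<'E'
def to(x,y,z,head):
    "total dp in present tool axes and rot vector to reach a tool-down pose with tool x at head deg"
    s=r.get_state();q=R.from_quat(s['ee_rot']);h=np.radians(head)
    T=R.from_matrix(np.array([[np.cos(h),np.sin(h),0],[np.sin(h),-np.cos(h),0],[0,0,-1]]))
    X=q.as_matrix()[:,0]
    print("t",round(s['time_s'],2),"pos",s['position'].round(4),"head",np.degrees(np.arctan2(X[1],X[0])).round(2),"F",s['force'].round(2),"w",round(s['width'],4))
    print("dp",q.inv().apply(np.array([x,y,z])-s['position']).round(4),"rot",(q.inv()*T).as_rotvec().round(4))
E
python3 - <<'E'
from h import *
to(.448,-.381,.002,-35.7)
t=r.get_image("top");cv2.imwrite("pics/t1.png",t[:,:,::-1])
cv2.imwrite("pics/c1.png",cv2.resize(t[170:300,320:450,::-1],None,fx=4,fy=4,interpolation=cv2.INTER_CUBIC))
E
```

```text
t 1.77 pos [ 0.4483 -0.3811  0.0972] head -35.39 F [ 0.02 -0.61  0.1 ] w 0.0857
dp [-0.0002  0.      0.0952] rot [0.0003 0.0006 0.0054]
```

View pics/c1.png

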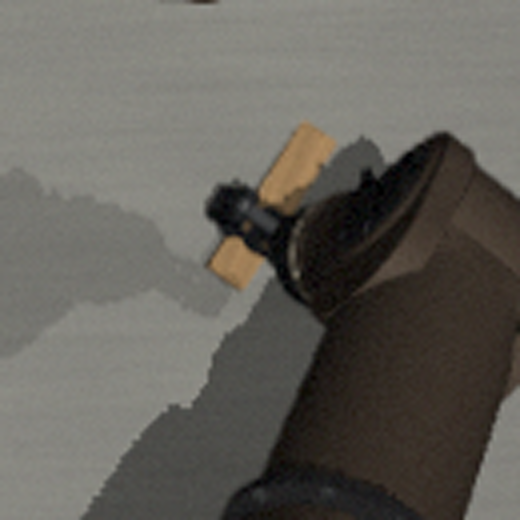

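The fingers straddle the wedge near its thick end, at crop pixel (255,225). I'll descend and close.

Request:
jog_arm --commands '[{"dp":[0,0,0.03],"rot":[0,0,0.005]},{"dp":[0,0,0.03],"rot":[0,0,0]},{"dp":[0,0,0.02],"rot":[0,0,0]},{"dp":[0,0,0.012],"rot":[0,0,0]},{"dp":[0,0,0],"rot":[0,0,0]}]'

```text
time_s: 2.23
position: [0.4468, -0.3802, 0.0031]
ee_rot: [0.952, -0.307, -0.002, -0.001]
force: [0.0, -0.1, 0.4]
width: 0.0853
grip_force: 0.0
```

Request:
jog_arm --commands '[{"dp":[0,0,0],"rot":[0,0,0]},{"dp":[0,0,0],"rot":[0,0,0]},{"dp":[0,0,0],"rot":[0,0,0]},{"dp":[0,0,0],"rot":[0,0,0]},{"dp":[0,0,0],"rot":[0,0,0]}]' --gripper 0.2

```text
time_s: 2.65
position: [0.4489, -0.3817, 0.0065]
ee_rot: [0.951, -0.308, 0.001, 0.0]
force: [-0.0, -0.3, -0.2]
width: 0.0252
grip_force: 0.0
```

Request:
jog_arm --commands '[{"dp":[0,0,0],"rot":[0,0,0]},{"dp":[0,0,0],"rot":[0,0,0]},{"dp":[0,0,0],"rot":[0,0,0]},{"dp":[0,0,0],"rot":[0,0,0]},{"dp":[0,0,0],"rot":[0,0,0]}]'

```text
time_s: 3.07
position: [0.4484, -0.3813, 0.0055]
ee_rot: [0.951, -0.308, -0.0, 0.0]
force: [-0.9, -0.5, 0.3]
width: 0.0173
grip_force: 0.0
```

Run:
```python
from h import *
t=r.get_image("top");s=r.get_image("side")
a=cv2.resize(t[180:280,330:430,::-1],None,fx=4,fy=4,interpolation=cv2.INTER_CUBIC)
b=cv2.resize(s[150:230,320:400,::-1],None,fx=5,fy=5,interpolation=cv2.INTER_CUBIC)
cv2.imwrite("pics/c2.png",np.hstack([a,b]))
```

```text
(no output)
```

View pics/c2.png

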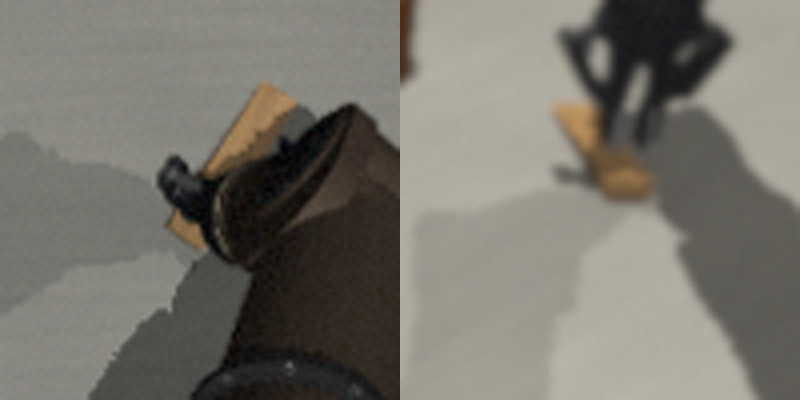

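Run:
```python
from h import *
s=r.get_state();p=s['position'];print(p,s['width'],s['force'])
h=np.radians(-35.7);X=np.array([np.cos(h),np.sin(h),0]);Y=np.array([np.sin(h),-np.cos(h),0])
for n in("side","top"):
  f=lambda P:(((proj(n,P)-[320,150])*5+[400,0]) if n=="side" else (proj(n,P)-[330,180])*4).round(0).tolist()
  print(n,"tcp",f(p),"fingers",f([p+.012*Y,p-.012*Y]),"at 30mm up",f(p+[0,0,.03]))
  m=np.array([.4925,-.413,0])
  print("wedge thick top corners",f([m-.075*X+.017*Y+[0,0,.02],m-.075*X-.017*Y+[0,0,.02]]),"thin",f([m+.075*X+.017*Y,m+.075*X-.017*Y]))
```

```text
[ 0.44836242 -0.38132629  0.00548605] 0.017222053765470015 [ 0.33915457 -0.75337983 -0.28792734]
side tcp [[618.0, 179.0]] fingers [[633.0, 178.0], [603.0, 179.0]] at 30mm up [[625.0, 145.0]]
wedge thick top corners [[652.0, 176.0], [609.0, 177.0]] thin [[585.0, 102.0], [546.0, 103.0]]
top tcp [[194.0, 218.0]] fingers [[206.0, 226.0], [182.0, 210.0]] at 30mm up [[204.0, 218.0]]
wedge thick top corners [[202.0, 251.0], [168.0, 227.0]] thin [[293.0, 101.0], [260.0, 78.0]]
```

The fingers closed above the wedge without touching it: in the side crop their ends show at row 145, about 25 mm up, and the wedge hasn't moved. I'll open, go lower in small steps and watch the force.

Request:
jog_arm --commands '[{"dp":[0,0,0],"rot":[0,0,0]},{"dp":[0,0,0],"rot":[0,0,0]},{"dp":[0,0,0],"rot":[0,0,0]},{"dp":[0,0,0],"rot":[0,0,0]},{"dp":[0,0,0],"rot":[0,0,0]}]' --gripper 0.75

```text
time_s: 3.58
position: [0.4484, -0.3813, 0.0055]
ee_rot: [0.951, -0.308, 0.0, 0.0]
force: [-0.3, -0.8, -0.5]
width: 0.0639
grip_force: 0.0
```

Request:
jog_arm --commands '[{"dp":[0,0,0.003],"rot":[0,0,0]},{"dp":[0,0,0.003],"rot":[0,0,0]},{"dp":[0,0,0],"rot":[0,0,0]},{"dp":[0,0,0],"rot":[0,0,0]}]'

```text
time_s: 3.92
position: [0.4482, -0.3812, -0.0008]
ee_rot: [0.951, -0.308, -0.0, -0.0]
force: [0.4, 0.2, 1.1]
width: 0.0641
grip_force: 0.0
```

Request:
jog_arm --commands '[{"dp":[0,0,0.003],"rot":[0,0,0]},{"dp":[0,0,0.002],"rot":[0,0,0]},{"dp":[0,0,0],"rot":[0,0,0]},{"dp":[0,0,0],"rot":[0,0,0]}]'

```text
time_s: 4.25
position: [0.4483, -0.3813, -0.0057]
ee_rot: [0.951, -0.308, -0.0, -0.0]
force: [-0.1, 0.6, 0.1]
width: 0.0639
grip_force: 0.0
```

Run:
```python
from h import *
s=r.get_image("side")
b=cv2.resize(s[150:210,330:400,::-1],None,fx=10,fy=10,interpolation=cv2.INTER_CUBIC)
cv2.imwrite("pics/c3.png",b)
```

```text
(no output)
```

View pics/c3.png

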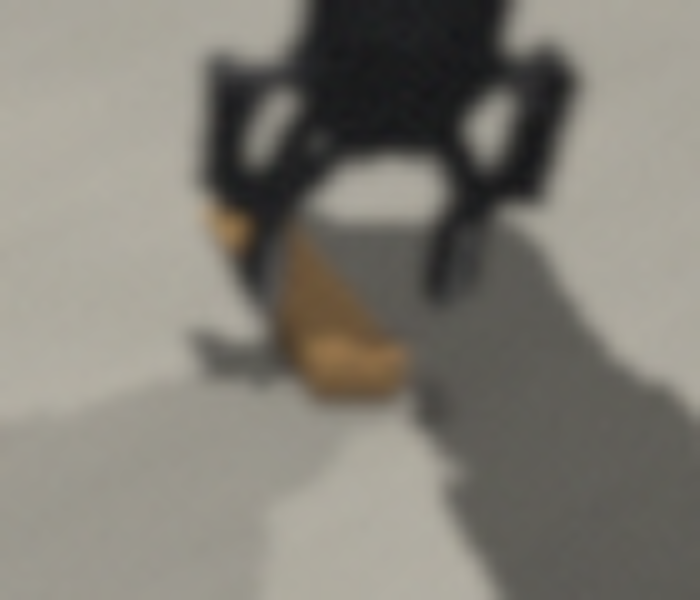

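Request:
jog_arm --commands '[{"dp":[0,0,0],"rot":[0,0,0]},{"dp":[0,0,0],"rot":[0,0,0]},{"dp":[0,0,0],"rot":[0,0,0]},{"dp":[0,0,0],"rot":[0,0,0]},{"dp":[0,0,0],"rot":[0,0,0]}]' --gripper 0.3

```text
time_s: 4.72
position: [0.4484, -0.3814, -0.0054]
ee_rot: [0.951, -0.308, 0.0, 0.0]
force: [-0.0, -0.4, -1.1]
width: 0.0257
grip_force: 0.0
```

Request:
jog_arm --commands '[{"dp":[0,0,0],"rot":[0,0,0]},{"dp":[0,0,0],"rot":[0,0,0]},{"dp":[0,0,0],"rot":[0,0,0]},{"dp":[0,0,0],"rot":[0,0,0]},{"dp":[0,0,0],"rot":[0,0,0]}]' --gripper 0.75

```text
time_s: 5.13
position: [0.4484, -0.3813, -0.0055]
ee_rot: [0.951, -0.308, 0.0, 0.0]
force: [-0.6, -0.1, 0.2]
width: 0.0641
grip_force: 0.0
```

Request:
jog_arm --commands '[{"dp":[0,0,0.002],"rot":[0,0,0]},{"dp":[0,0,0.002],"rot":[0,0,0]},{"dp":[0,0,0.001],"rot":[0,0,0]},{"dp":[0,0,0],"rot":[0,0,0]}]'

```text
time_s: 5.47
position: [0.4481, -0.3811, -0.0109]
ee_rot: [0.951, -0.308, -0.0, -0.0]
force: [0.4, -0.9, -0.9]
width: 0.0638
grip_force: 0.0
```

Run:
```python
from h import *
s=r.get_state();print(s['position'],s['force'],s['torque'],s['joints'].round(3))
```

```text
[ 0.4481484  -0.38114564 -0.01090386] [ 0.44470912 -0.89658901 -0.92838807] [ 0.00073623 -0.01058019  0.01561936] [ 0.521  0.621  0.133  1.87  -0.126  0.659 -1.467]
```

Request:
jog_arm --commands '[{"dp":[0,0,0.002],"rot":[0,0,0]},{"dp":[0,0,0.002],"rot":[0,0,0]},{"dp":[0,0,0.001],"rot":[0,0,0]},{"dp":[0,0,0],"rot":[0,0,0]}]'

```text
time_s: 5.8
position: [0.4482, -0.3812, -0.0158]
ee_rot: [0.951, -0.308, -0.0, -0.0]
force: [0.4, -0.2, -0.5]
width: 0.064
grip_force: 0.0
```

Request:
jog_arm --commands '[{"dp":[0,0,0],"rot":[0,0,0]},{"dp":[0,0,0],"rot":[0,0,0]},{"dp":[0,0,0],"rot":[0,0,0]},{"dp":[0,0,0],"rot":[0,0,0]},{"dp":[0,0,0],"rot":[0,0,0]}]' --gripper 0.3

```text
time_s: 6.22
position: [0.4485, -0.3816, -0.0152]
ee_rot: [0.951, -0.308, 0.0, 0.0]
force: [-0.2, 0.6, 1.4]
width: 0.0257
grip_force: 1.1
```

Request:
jog_arm --commands '[{"dp":[0,0,-0.001],"rot":[0,0,0]},{"dp":[0,0,0],"rot":[0,0,0]},{"dp":[0,0,0],"rot":[0,0,0]},{"dp":[0,0,0],"rot":[0,0,0]},{"dp":[0,0,0],"rot":[0,0,0]}]' --gripper 0.75

```text
time_s: 6.63
position: [0.4483, -0.3813, -0.0146]
ee_rot: [0.951, -0.308, -0.0, -0.0]
force: [0.0, -0.0, -0.7]
width: 0.0641
grip_force: 0.0
```

Request:
jog_arm --commands '[{"dp":[0,0,0.002],"rot":[0,0,0]},{"dp":[0,0,0.002],"rot":[0,0,0]},{"dp":[0,0,0.002],"rot":[0,0,0]},{"dp":[0,0,0],"rot":[0,0,0]}]'

```text
time_s: 6.97
position: [0.4481, -0.3811, -0.0211]
ee_rot: [0.951, -0.308, -0.0, -0.0]
force: [0.2, 0.1, -0.6]
width: 0.0644
grip_force: 0.0
```

Request:
jog_arm --commands '[{"dp":[0,0,0.002],"rot":[0,0,0]},{"dp":[0,0,0.002],"rot":[0,0,0]},{"dp":[0,0,0.001],"rot":[0,0,0]},{"dp":[0,0,0],"rot":[0,0,0]}]'

```text
time_s: 7.3
position: [0.4482, -0.3812, -0.0258]
ee_rot: [0.951, -0.308, -0.0, -0.0]
force: [0.3, 1.3, -0.4]
width: 0.064
grip_force: 0.0
```

Request:
jog_arm --commands '[{"dp":[0,0,0],"rot":[0,0,0]},{"dp":[0,0,0],"rot":[0,0,0]},{"dp":[0,0,0],"rot":[0,0,0]},{"dp":[0,0,0],"rot":[0,0,0]},{"dp":[0,0,0],"rot":[0,0,0]}]' --gripper 0.3

```text
time_s: 7.72
position: [0.4486, -0.3815, -0.025]
ee_rot: [0.951, -0.308, 0.0, 0.0]
force: [-0.7, -0.0, 6.8]
width: 0.0321
grip_force: 59.8
```

The wedge is gripped. The fingers end about 25 mm short of the reported TCP, so z readings need that offset. I'll lift it slightly and then work out the transfer.

Request:
jog_arm --commands '[{"dp":[0,0,-0.002],"rot":[0,0,0]},{"dp":[0,0,-0.008],"rot":[0,0,0]},{"dp":[0,0,-0.01],"rot":[0,0,0]},{"dp":[0,0,0],"rot":[0,0,0]},{"dp":[0,0,0],"rot":[0,0,0]}]'

```text
time_s: 8.13
position: [0.449, -0.3818, -0.0045]
ee_rot: [0.951, -0.308, 0.001, 0.0]
force: [-0.9, 0.1, -1.1]
width: 0.0323
grip_force: 59.3
```

Run:
```python
from h import *
from scipy.optimize import least_squares
v=cv2.imread("pics/top0.png").astype(int)
h=np.zeros(v.shape[:2],np.uint8);h[105:240,200:315]=(v.max(2)<75)[105:240,200:315]
h=cv2.morphologyEx(h,cv2.MORPH_CLOSE,np.ones((25,25)))
_,c=rect(h);P=plane("top",c[:,0],.058)[:,:2]
def res(p):
    q=(P-p[:2])@np.array([[np.cos(p[2]),-np.sin(p[2])],[np.sin(p[2]),np.cos(p[2])]])
    return np.max(abs(q)-[.17,.14],axis=1)
f=least_squares(res,[.66,.013,.06],loss="soft_l1",f_scale=.002).x;print("hob",f[:2],np.degrees(f[2]))
c,s=np.cos(f[2]),np.sin(f[2]);M=np.array([[c,-s],[s,c]]);L=f[:2]+M@[-.105,-.14];u=M@[0,1.]
print("lane",L,"corner",f[:2]+M@[-.17,-.14]);T=L-u*.149
print("target",T);to(T[0],T[1],-.005,90+np.degrees(f[2]))
```

```text
hob [0.65972821 0.01150554] 2.9904926168183543
lane [ 0.56217504 -0.13378169] corner [ 0.49726355 -0.13717275]
target [ 0.5699484  -0.28257878]
t 8.13 pos [ 0.449  -0.3818 -0.0045] head -35.88 F [-0.88  0.1  -1.1 ] w 0.0323
dp [ 0.0398 -0.1513  0.0006] rot [ 2.2000e-03 -1.0000e-03 -2.2492e+00]
```

Request:
jog_arm --commands '[{"dp":[0,0,0],"rot":[0,0,-0.118]},{"dp":[0,0,0],"rot":[0,0,-0.118]},{"dp":[0,0,0],"rot":[0,0,-0.118]},{"dp":[0,0,0],"rot":[0,0,-0.118]},{"dp":[0,0,0],"rot":[0,0,-0.118]}]'

```text
time_s: 8.55
position: [0.4483, -0.3812, -0.0056]
ee_rot: [1.0, -0.015, -0.0, -0.0]
force: [0.9, -0.1, -0.3]
width: 0.0321
grip_force: 59.3
```

Request:
jog_arm --commands '[{"dp":[0,0,0],"rot":[0,0,-0.118]},{"dp":[0,0,0],"rot":[0,0,-0.118]},{"dp":[0,0,0],"rot":[0,0,-0.118]},{"dp":[0,0,0],"rot":[0,0,-0.118]},{"dp":[0,0,0],"rot":[0,0,-0.118]}]'

```text
time_s: 8.97
position: [0.4482, -0.3812, -0.0057]
ee_rot: [0.961, 0.276, -0.0, -0.0]
force: [0.9, -0.0, -0.9]
width: 0.0323
grip_force: 59.3
```

Request:
jog_arm --commands '[{"dp":[0,0,0],"rot":[0,0,-0.118]},{"dp":[0,0,0],"rot":[0,0,-0.118]},{"dp":[0,0,0],"rot":[0,0,-0.118]},{"dp":[0,0,0],"rot":[0,0,-0.118]},{"dp":[0,0,0],"rot":[0,0,-0.118]}]'

```text
time_s: 9.38
position: [0.4482, -0.3813, -0.0057]
ee_rot: [0.839, 0.544, -0.0, -0.0]
force: [-1.2, -0.8, -0.9]
width: 0.0321
grip_force: 59.3
```

Request:
jog_arm --commands '[{"dp":[0,0,0],"rot":[0,0,-0.118]},{"dp":[0,0,0],"rot":[0,0,-0.118]},{"dp":[0,0,0],"rot":[0,0,-0.118]},{"dp":[0,0,0],"rot":[0,0,-0.118]},{"dp":[0,0,0],"rot":[0,0,0]}]'

```text
time_s: 9.8
position: [0.4479, -0.3815, -0.0058]
ee_rot: [0.689, 0.725, 0.0, -0.0]
force: [-0.4, 0.0, -0.8]
width: 0.032
grip_force: 59.3
```

Request:
jog_arm --commands '[{"dp":[0.018,0.025,0],"rot":[0,0,0]},{"dp":[0.018,0.025,0],"rot":[0,0,0]},{"dp":[0.018,0.025,0],"rot":[0,0,0]},{"dp":[0.018,0.025,0],"rot":[0,0,0]},{"dp":[0.018,0.025,0],"rot":[0,0,0]}]'

```text
time_s: 10.22
position: [0.5701, -0.2848, -0.0056]
ee_rot: [0.693, 0.721, -0.0, -0.0]
force: [0.7, -0.6, -0.8]
width: 0.0319
grip_force: 59.3
```

Request:
jog_arm --commands '[{"dp":[0,0,0],"rot":[0,0,0]},{"dp":[0,0,0],"rot":[0,0,0]},{"dp":[0,0,0],"rot":[0,0,0]}]'

```text
time_s: 10.47
position: [0.5686, -0.286, -0.0059]
ee_rot: [0.692, 0.722, -0.0, -0.0]
force: [0.0, -0.7, -0.3]
width: 0.0321
grip_force: 59.4
```

Run:
```python
from h import *
to(.5699,-.2826,-.0245,92.99)
t=r.get_image("top");s=r.get_image("side")
cv2.imwrite("pics/t2.png",t[:,:,::-1]);cv2.imwrite("pics/s2.png",s[:,:,::-1])
a=cv2.resize(t[130:250,220:370,::-1],None,fx=5,fy=5,interpolation=cv2.INTER_CUBIC)
cv2.imwrite("pics/c4.png",a)
```

```text
t 10.47 pos [ 0.5686 -0.286  -0.0059] head 92.44 F [ 0.02 -0.67 -0.31] w 0.0321
dp [0.0034 0.0015 0.0186] rot [-0.0011  0.0003 -0.0096]
```

View pics/c4.png

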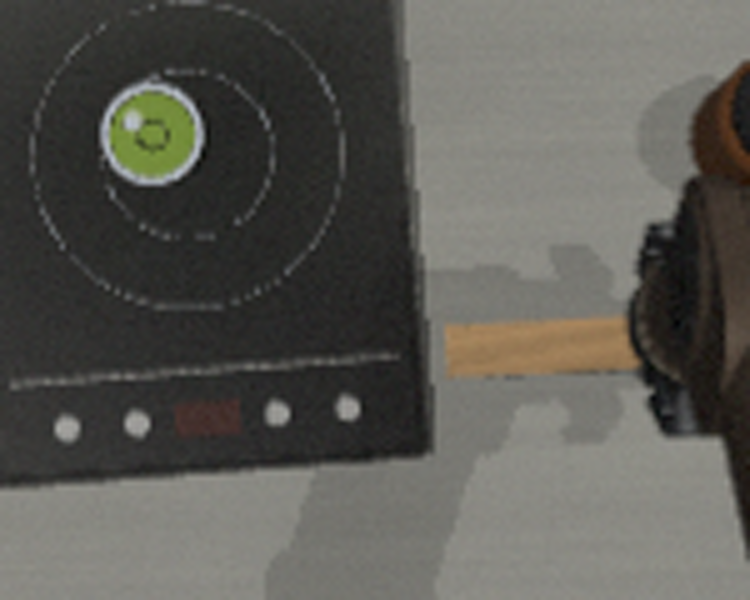

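The wedge is aligned with the lane, its thin end at crop (447,350) and the hob edge at (425,350), and the level stays visible. I'll lower it to the bench and write a bubble-measuring helper.

Request:
jog_arm --commands '[{"dp":[0.003,0.0015,0.006],"rot":[0,0,-0.01]},{"dp":[0,0,0.006],"rot":[0,0,0]},{"dp":[0,0,0.004],"rot":[0,0,0]},{"dp":[0,0,0.002],"rot":[0,0,0]},{"dp":[0,0,0],"rot":[0,0,0]}]'

```text
time_s: 10.98
position: [0.5698, -0.2828, -0.0244]
ee_rot: [0.688, 0.726, -0.0, -0.001]
force: [-0.1, -0.5, -1.0]
width: 0.0322
grip_force: 59.4
```

```bash
cat >> h.py <<'E'
def bubble(n=2):
    im=np.mean([r.get_image("top").astype(float) for _ in range(n)],0)[140:172,232:268].astype(np.float32)
    k=8;b=cv2.resize(im,None,fx=k,fy=k,interpolation=cv2.INTER_CUBIC)
    m=(b[...,1]-b[...,2]>35).astype(np.uint8)
    c=max(cv2.findContours(m,0,1)[0],key=cv2.contourArea);e=cv2.fitEllipse(cv2.convexHull(c))[0]
    y,x=np.mgrid[:b.shape[0],:b.shape[1]];d=np.hypot(x-e[0],y-e[1])
    B=b[...,2];bg=np.median(B[d<6.5*k]);w=np.where(d<6.9*k,np.clip(B-bg-25,0,None),0)
    bc=np.array([(w*x).sum(),(w*y).sum()])/w.sum()
    D=b.sum(2);dk=np.where((d<4.2*k)&(w==0),np.clip(np.median(D[d<6.5*k])-60-D,0,None),0)
    rc=np.array([(dk*x).sum(),(dk*y).sum()])/dk.sum()
    g=lambda q:plane("top",[(q+.5)/k-.5+[232,140]],.08)[0,:2]*1e3
    E=np.array(e)
    print("bubble-window mm",(g(bc)-g(E)).round(2),np.linalg.norm(g(bc)-g(E)).round(2),"bubble-ring",(g(bc)-g(rc)).round(2),"window at",g(E).round(1))
E
python3 - <<'E'
from h import *
to(.5699,-.2826,-.0245,92.99)
bubble();bubble()
E
```

```text
t 10.98 pos [ 0.5698 -0.2828 -0.0244] head 93.12 F [-0.14 -0.51 -1.01] w 0.0322
dp [0.0002 0.0001 0.0001] rot [-0.0013 -0.0006  0.0023]
bubble-window mm [ 8.88 12.37] 15.23 bubble-ring [10.59 12.47] window at [705.7  36.2]
bubble-window mm [ 8.87 12.37] 15.23 bubble-ring [10.7 12.6] window at [705.7  36.2]
```

Request:
jog_arm --commands '[{"dp":[0,0,0.0006],"rot":[0,0,0]},{"dp":[0.01,0,0],"rot":[0,0,0]},{"dp":[0.01,0,0],"rot":[0,0,0]},{"dp":[0.01,0,0],"rot":[0,0,0]},{"dp":[0.005,0,0],"rot":[0,0,0]}]'

```text
time_s: 11.6
position: [0.5688, -0.2446, -0.0239]
ee_rot: [0.687, 0.727, 0.001, -0.0]
force: [-0.2, 0.1, 0.0]
width: 0.0319
grip_force: 59.4
```

Request:
jog_arm --commands '[{"dp":[0.005,0,0],"rot":[0,0,0]},{"dp":[0.004,0,0],"rot":[0,0,0]},{"dp":[0.003,0,0],"rot":[0,0,0]},{"dp":[0,0,0],"rot":[0,0,0]},{"dp":[0,0,0],"rot":[0,0,0]}]'

```text
time_s: 12.02
position: [0.568, -0.236, -0.0241]
ee_rot: [0.687, 0.726, -0.0, 0.0]
force: [-0.4, 0.7, -0.8]
width: 0.0325
grip_force: 59.3
```

Run:
```python
from h import *
to(.5699,-.2826,-.0245,92.99)
bubble()
```

```text
t 12.02 pos [ 0.568  -0.236  -0.0241] head 93.14 F [-0.42  0.65 -0.77] w 0.0325
dp [-0.0467 -0.0006  0.0004] rot [-0.0001  0.0002  0.0027]
bubble-window mm [ 8.92 12.39] 15.27 bubble-ring [10.73 12.55] window at [705.7  36.2]
```

Request:
jog_arm --commands '[{"dp":[0.002,0,0],"rot":[0,0,0]},{"dp":[0.002,0,0],"rot":[0,0,0]},{"dp":[0.002,0,0],"rot":[0,0,0]},{"dp":[0.002,0,0],"rot":[0,0,0]},{"dp":[0.002,0,0],"rot":[0,0,0]}]'

```text
time_s: 12.53
position: [0.5674, -0.2266, -0.0241]
ee_rot: [0.688, 0.726, -0.0, 0.0]
force: [0.7, -2.9, -2.4]
width: 0.032
grip_force: 59.3
```

Request:
jog_arm --commands '[{"dp":[0.001,0,0],"rot":[0,0,0]},{"dp":[0.001,0,0],"rot":[0,0,0]},{"dp":[0.001,0,0],"rot":[0,0,0]},{"dp":[0.001,0,0],"rot":[0,0,0]},{"dp":[0.001,0,0],"rot":[0,0,0]}]'

```text
time_s: 12.95
position: [0.5671, -0.2208, -0.0241]
ee_rot: [0.687, 0.726, -0.0, -0.0]
force: [0.5, -3.5, -2.2]
width: 0.032
grip_force: 59.4
```

Request:
jog_arm --commands '[{"dp":[0,0,0],"rot":[0,0,0]},{"dp":[0,0,0],"rot":[0,0,0]},{"dp":[0,0,0],"rot":[0,0,0]},{"dp":[0,0,0],"rot":[0,0,0]},{"dp":[0,0,0],"rot":[0,0,0]}]'

```text
time_s: 13.37
position: [0.5671, -0.2205, -0.0242]
ee_rot: [0.687, 0.726, 0.0, -0.0]
force: [0.0, -1.4, -1.7]
width: 0.032
grip_force: 59.4
```

Run:
```python
from h import *
to(.5699,-.2826,-.0245,92.99)
bubble()
```

```text
t 13.37 pos [ 0.5671 -0.2205 -0.0242] head 93.15 F [ 0.02 -1.44 -1.68] w 0.032
dp [-0.0621 -0.0006  0.0003] rot [-0.0001 -0.0004  0.0029]
bubble-window mm [5.97 8.19] 10.13 bubble-ring [9.99 6.28] window at [705.8  36.7]
```

Request:
jog_arm --commands '[{"dp":[0.0016,0,0],"rot":[0,0,0]},{"dp":[0.0016,0,0],"rot":[0,0,0]},{"dp":[0.0016,0,0],"rot":[0,0,0]},{"dp":[0.0016,0,0],"rot":[0,0,0]},{"dp":[0.0016,0,0],"rot":[0,0,0]}]'

```text
time_s: 13.88
position: [0.5667, -0.2128, -0.0241]
ee_rot: [0.687, 0.726, -0.0, 0.0]
force: [0.4, -2.8, -2.5]
width: 0.032
grip_force: 59.4
```

Request:
jog_arm --commands '[{"dp":[0.001,0,0],"rot":[0,0,0]},{"dp":[0.001,0,0],"rot":[0,0,0]},{"dp":[0.001,0,0],"rot":[0,0,0]},{"dp":[0.001,0,0],"rot":[0,0,0]},{"dp":[0,0,0],"rot":[0,0,0]}]'

```text
time_s: 14.3
position: [0.5665, -0.2086, -0.0241]
ee_rot: [0.687, 0.726, 0.0, -0.0]
force: [-0.2, -2.0, -3.4]
width: 0.0322
grip_force: 59.4
```

Request:
jog_arm --commands '[{"dp":[0,0,0],"rot":[0,0,0]},{"dp":[0,0,0],"rot":[0,0,0]},{"dp":[0,0,0],"rot":[0,0,0]},{"dp":[0,0,0],"rot":[0,0,0]},{"dp":[0,0,0],"rot":[0,0,0]}]'

```text
time_s: 14.72
position: [0.5664, -0.2086, -0.0242]
ee_rot: [0.687, 0.726, 0.0, -0.0]
force: [0.9, -1.0, -3.1]
width: 0.0323
grip_force: 59.4
```

Run:
```python
from h import *
to(.5699,-.2826,-.0245,92.99)
bubble()
```

```text
t 14.72 pos [ 0.5664 -0.2086 -0.0242] head 93.16 F [ 0.88 -1.02 -3.15] w 0.0323
dp [-0.0741 -0.0006  0.0003] rot [-0.0002 -0.0003  0.0029]
bubble-window mm [1.6  2.99] 3.39 bubble-ring [5.35 5.11] window at [706.3  37.4]
```

Request:
jog_arm --commands '[{"dp":[0.001,0,0],"rot":[0,0,0]},{"dp":[0.001,0,0],"rot":[0,0,0]},{"dp":[0.0008,0,0],"rot":[0,0,0]},{"dp":[0.0007,0,0],"rot":[0,0,0]}]'

```text
time_s: 15.15
position: [0.5664, -0.2057, -0.024]
ee_rot: [0.688, 0.726, -0.0, 0.0]
force: [-0.8, -3.2, -3.0]
width: 0.032
grip_force: 59.4
```

Request:
jog_arm --commands '[{"dp":[0,0,0],"rot":[0,0,0]},{"dp":[0,0,0],"rot":[0,0,0]},{"dp":[0,0,0],"rot":[0,0,0]},{"dp":[0,0,0],"rot":[0,0,0]},{"dp":[0,0,0],"rot":[0,0,0]}]'

```text
time_s: 15.57
position: [0.5664, -0.2054, -0.0241]
ee_rot: [0.687, 0.726, 0.0, 0.0]
force: [-0.3, -3.0, -2.9]
width: 0.0324
grip_force: 59.4
```

Run:
```python
from h import *
to(.5699,-.2826,-.0245,92.99)
bubble()
t=r.get_image("top");a=cv2.resize(t[136:176,230:270,::-1],None,fx=14,fy=14,interpolation=cv2.INTER_CUBIC)
cv2.imwrite("pics/c5.png",a)
```

```text
t 15.57 pos [ 0.5664 -0.2054 -0.0241] head 93.15 F [-0.31 -2.96 -2.87] w 0.0324
dp [-0.0773 -0.0007  0.0004] rot [0.     0.     0.0027]
bubble-window mm [0.88 1.5 ] 1.74 bubble-ring [4.14 1.97] window at [706.4  37.6]
```

View pics/c5.png

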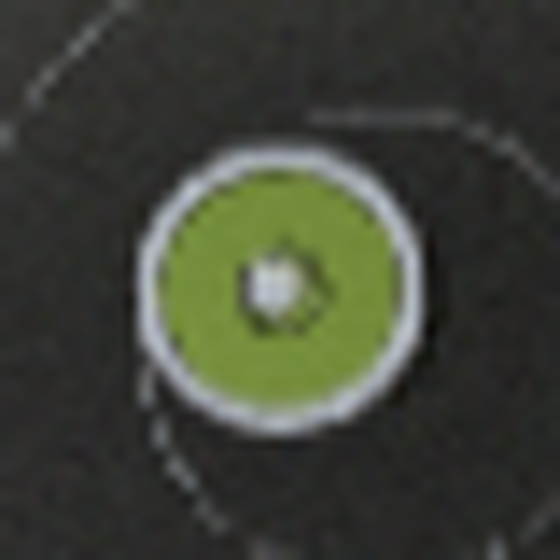

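The bubble is at crop (273,287) and the ring's middle about (283,288), so it still sits about 2 mm to the left. I'll advance slowly.

Request:
jog_arm --commands '[{"dp":[0.0006,0,0],"rot":[0,0,0]},{"dp":[0.0006,0,0],"rot":[0,0,0]},{"dp":[0.0006,0,0],"rot":[0,0,0]},{"dp":[0.0004,0,0],"rot":[0,0,0]}]'

```text
time_s: 16.05
position: [0.5662, -0.2031, -0.0241]
ee_rot: [0.687, 0.726, -0.0, 0.0]
force: [0.7, -4.8, -3.1]
width: 0.0324
grip_force: 59.5
```

Request:
jog_arm --commands '[{"dp":[0,0,0],"rot":[0,0,0]},{"dp":[0,0,0],"rot":[0,0,0]},{"dp":[0,0,0],"rot":[0,0,0]},{"dp":[0,0,0],"rot":[0,0,0]},{"dp":[0,0,0],"rot":[0,0,0]}]'

```text
time_s: 16.47
position: [0.5662, -0.203, -0.0241]
ee_rot: [0.687, 0.726, 0.0, -0.0]
force: [0.8, -4.8, -3.8]
width: 0.0324
grip_force: 59.5
```

Run:
```python
from h import *
to(.5699,-.2826,-.0245,92.99)
bubble();bubble()
```

```text
t 16.47 pos [ 0.5662 -0.203  -0.0241] head 93.15 F [ 0.84 -4.82 -3.84] w 0.0324
dp [-0.0797 -0.0007  0.0004] rot [-0.     -0.0001  0.0028]
bubble-window mm [0.18 0.56] 0.59 bubble-ring [ 2.98 -1.85] window at [706.5  37.6]
bubble-window mm [0.15 0.46] 0.48 bubble-ring [ 2.6  -1.83] window at [706.4  37.6]
```

The bubble is within about 0.5 mm and the push is stiffening, so I'll release and re-check.

Request:
jog_arm --commands '[{"dp":[0,0,0],"rot":[0,0,0]},{"dp":[0,0,0],"rot":[0,0,0]},{"dp":[0,0,0],"rot":[0,0,0]},{"dp":[0,0,0],"rot":[0,0,0]},{"dp":[0,0,0],"rot":[0,0,0]}]' --gripper 0.65

```text
time_s: 17.08
position: [0.5664, -0.2028, -0.0239]
ee_rot: [0.687, 0.726, 0.0, 0.0]
force: [-0.2, -0.9, -0.2]
width: 0.0555
grip_force: 0.0
```

Request:
jog_arm --commands '[{"dp":[0,0,0],"rot":[0,0,0]},{"dp":[0,0,0],"rot":[0,0,0]},{"dp":[0,0,0],"rot":[0,0,0]},{"dp":[0,0,0],"rot":[0,0,0]},{"dp":[0,0,0],"rot":[0,0,0]}]'

```text
time_s: 17.5
position: [0.5662, -0.2032, -0.0241]
ee_rot: [0.687, 0.726, -0.0, -0.0]
force: [-0.2, 0.2, -1.1]
width: 0.0558
grip_force: 0.0
```

Run:
```python
from h import *
to(.5699,-.2826,-.0245,92.99)
bubble();bubble()
```

```text
t 17.5 pos [ 0.5662 -0.2032 -0.0241] head 93.14 F [-0.24  0.22 -1.11] w 0.0558
dp [-0.0795 -0.0006  0.0004] rot [-0.0001  0.      0.0027]
bubble-window mm [0.92 1.6 ] 1.84 bubble-ring [3.69 2.63] window at [706.4  37.5]
bubble-window mm [0.85 1.5 ] 1.73 bubble-ring [3.49 2.2 ] window at [706.4  37.6]
```

Releasing let the wedge settle and the bubble moved to about 1.8 mm. I'll back out, close the fingers and push gently on the thick end for the last bit.

Request:
jog_arm --commands '[{"dp":[-0.01,0,0],"rot":[0,0,0]},{"dp":[-0.02,0,0],"rot":[0,0,0]},{"dp":[-0.02,0,-0.003],"rot":[0,0,0]},{"dp":[0,0,-0.003],"rot":[0,0,0]},{"dp":[0,0,0],"rot":[0,0,0]}]'

```text
time_s: 18.12
position: [0.5689, -0.2557, -0.0178]
ee_rot: [0.689, 0.725, -0.0, 0.001]
force: [0.1, 0.3, 0.2]
width: 0.0555
grip_force: 0.0
```

Request:
jog_arm --commands '[{"dp":[0,0,0],"rot":[0,0,0]},{"dp":[0,0,0],"rot":[0,0,0]},{"dp":[0,0,0],"rot":[0,0,0]},{"dp":[0,0,0],"rot":[0,0,0]},{"dp":[0,0,0],"rot":[0,0,0]}]' --gripper 0

```text
time_s: 18.53
position: [0.569, -0.2525, -0.0182]
ee_rot: [0.687, 0.727, -0.0, -0.0]
force: [-0.4, -0.3, 0.8]
width: 0.0
grip_force: 0.0
```

Request:
jog_arm --commands '[{"dp":[0,0,0],"rot":[0,0,0]},{"dp":[0,0,0],"rot":[0,0,0]},{"dp":[0,0,0],"rot":[0,0,0]},{"dp":[0,0,0],"rot":[0,0,0]},{"dp":[0,0,0],"rot":[0,0,0]}]'

```text
time_s: 18.95
position: [0.5689, -0.2531, -0.0181]
ee_rot: [0.687, 0.726, -0.0, 0.0]
force: [-0.1, 0.3, 0.0]
width: -0.0002
grip_force: 0.0
```

Run:
```python
from h import *
to(.5699,-.2826,-.0245,92.99)
bubble()
t=r.get_image("top");s=r.get_image("side")
a=cv2.resize(t[170:230,290:350,::-1],None,fx=6,fy=6,interpolation=cv2.INTER_CUBIC)
b=cv2.resize(s[160:220,260:320,::-1],None,fx=6,fy=6,interpolation=cv2.INTER_CUBIC)
print(proj("side",r.get_state()['position']),proj("top",r.get_state()['position']))
cv2.imwrite("pics/c6.png",np.hstack([a,b]))
```

```text
t 18.95 pos [ 0.5689 -0.2531 -0.0181] head 93.14 F [-0.13  0.29  0.01] w -0.0002
dp [-0.0295 -0.0007  0.0064] rot [-0.      0.0001  0.0027]
bubble-window mm [0.85 1.53] 1.75 bubble-ring [3.3  2.31] window at [706.4  37.6]
[[317.60915034 189.51256857]] [[337.50003341 199.65642097]]
```

View pics/c6.png

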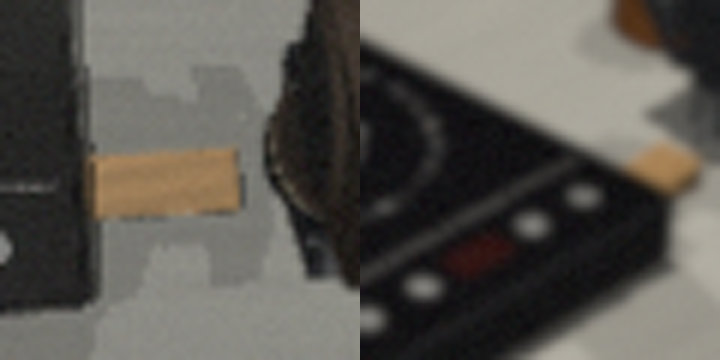

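The wedge sticks out straight, its thick end at crop (240,180), and the closed fingers stand about 15 mm behind it. I'll approach slowly.

Request:
jog_arm --commands '[{"dp":[0.004,0,0],"rot":[0,0,0]},{"dp":[0.003,0,0],"rot":[0,0,0]},{"dp":[0.002,0,0],"rot":[0,0,0]},{"dp":[0.001,0,0],"rot":[0,0,0]},{"dp":[0.001,0,0],"rot":[0,0,0]}]'

```text
time_s: 19.57
position: [0.5684, -0.2418, -0.018]
ee_rot: [0.687, 0.726, 0.0, 0.0]
force: [0.1, 0.5, -0.4]
width: 0.0
grip_force: 0.0
```

Request:
jog_arm --commands '[{"dp":[0.001,0,0],"rot":[0,0,0]},{"dp":[0.001,0,0],"rot":[0,0,0]},{"dp":[0.001,0,0],"rot":[0,0,0]},{"dp":[0,0,0],"rot":[0,0,0]}]'

```text
time_s: 19.9
position: [0.5682, -0.2389, -0.0181]
ee_rot: [0.687, 0.726, 0.0, -0.0]
force: [0.0, -0.5, 0.5]
width: -0.0002
grip_force: 0.0
```

Request:
jog_arm --commands '[{"dp":[0.001,0,0],"rot":[0,0,0]},{"dp":[0.001,0,0],"rot":[0,0,0]},{"dp":[0,0,0],"rot":[0,0,0]}]'

```text
time_s: 20.15
position: [0.5681, -0.2368, -0.0181]
ee_rot: [0.687, 0.726, 0.0, -0.0]
force: [0.8, -0.4, -0.0]
width: 0.0001
grip_force: 0.0
```

Run:
```python
from h import *
to(.5699,-.2826,-.0245,92.99)
bubble()
```

```text
t 20.15 pos [ 0.5681 -0.2368 -0.0181] head 93.16 F [ 0.81 -0.43 -0.01] w 0.0001
dp [-0.0458 -0.0007  0.0064] rot [-0.     -0.0002  0.003 ]
bubble-window mm [0.84 1.55] 1.77 bubble-ring [3.7  2.73] window at [706.4  37.6]
```

Request:
jog_arm --commands '[{"dp":[0.001,0,0],"rot":[0,0,0]},{"dp":[0.001,0,0],"rot":[0,0,0]},{"dp":[0,0,0],"rot":[0,0,0]}]'

```text
time_s: 20.5
position: [0.568, -0.2348, -0.0181]
ee_rot: [0.687, 0.726, 0.0, -0.0]
force: [1.2, -0.0, 0.4]
width: 0.0002
grip_force: 0.0
```

Run:
```python
from h import *
to(.5699,-.2826,-.0245,92.99)
bubble()
```

```text
t 20.5 pos [ 0.568  -0.2348 -0.0181] head 93.16 F [ 1.24 -0.02  0.44] w 0.0002
dp [-0.0478 -0.0007  0.0064] rot [-0.     -0.0002  0.003 ]
bubble-window mm [0.87 1.59] 1.81 bubble-ring [3.84 2.16] window at [706.4  37.5]
```

Request:
jog_arm --commands '[{"dp":[0.001,0,0],"rot":[0,0,0]},{"dp":[0.001,0,0],"rot":[0,0,0]},{"dp":[0,0,0],"rot":[0,0,0]}]'

```text
time_s: 20.85
position: [0.5678, -0.2328, -0.0181]
ee_rot: [0.687, 0.726, 0.0, -0.0]
force: [0.3, -0.4, -0.6]
width: -0.0002
grip_force: 0.1
```

Run:
```python
from h import *
to(.5699,-.2826,-.0245,92.99)
bubble()
```

```text
t 20.85 pos [ 0.5678 -0.2328 -0.0181] head 93.16 F [ 0.29 -0.38 -0.63] w -0.0002
dp [-0.0498 -0.0007  0.0064] rot [-0.0001 -0.0001  0.003 ]
bubble-window mm [0.86 1.58] 1.8 bubble-ring [4.01 2.21] window at [706.4  37.5]
```

Request:
jog_arm --commands '[{"dp":[0.001,0,0],"rot":[0,0,0]},{"dp":[0.001,0,0],"rot":[0,0,0]},{"dp":[0,0,0],"rot":[0,0,0]}]'

```text
time_s: 21.2
position: [0.5677, -0.2323, -0.018]
ee_rot: [0.688, 0.726, -0.0, 0.001]
force: [0.5, -5.4, -1.3]
width: 0.0003
grip_force: 2.1
```

Run:
```python
from h import *
to(.5699,-.2826,-.0245,92.99)
bubble()
t=r.get_image("top")
a=cv2.resize(t[170:230,290:350,::-1],None,fx=8,fy=8,interpolation=cv2.INTER_CUBIC)
cv2.imwrite("pics/c7.png",a)
```

```text
t 21.2 pos [ 0.5677 -0.2323 -0.018 ] head 93.1 F [ 0.53 -5.39 -1.35] w 0.0003
dp [-0.0504 -0.0005  0.0065] rot [0.0001 0.0014 0.002 ]
bubble-window mm [0.83 1.5 ] 1.71 bubble-ring [3.5  2.36] window at [706.4  37.6]
```

View pics/c7.png

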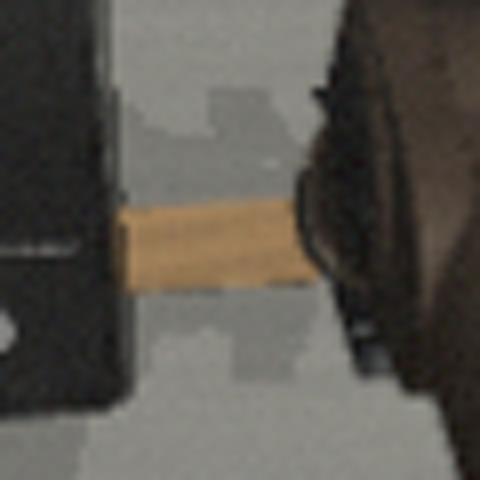

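The wedge lies straight between the hob edge at crop (120,250) and the fingers at (305,240). Contact is made at 5.4 N with the wedge not yet sliding, so I'll continue in small steps.

Request:
jog_arm --commands '[{"dp":[0.0005,0,0],"rot":[0,0,0]},{"dp":[0.0005,0,0],"rot":[0,0,0]},{"dp":[0,0,0],"rot":[0,0,0]},{"dp":[0,0,0],"rot":[0,0,0]},{"dp":[0,0,0],"rot":[0,0,0]}]'

```text
time_s: 21.77
position: [0.5676, -0.2305, -0.0181]
ee_rot: [0.688, 0.726, -0.0, 0.0]
force: [0.2, -4.3, -0.9]
width: -0.0
grip_force: 2.5
```

Run:
```python
from h import *
to(.5699,-.2826,-.0245,92.99)
bubble()
```

```text
t 21.77 pos [ 0.5676 -0.2305 -0.0181] head 93.13 F [ 0.21 -4.33 -0.88] w -0.0
dp [-0.0521 -0.0006  0.0064] rot [-0.0001  0.0004  0.0025]
bubble-window mm [0.76 1.43] 1.62 bubble-ring [4.62 0.69] window at [706.4  37.6]
```

Request:
jog_arm --commands '[{"dp":[0.0005,0,0],"rot":[0,0,0]},{"dp":[0.0005,0,0],"rot":[0,0,0]},{"dp":[0,0,0],"rot":[0,0,0]},{"dp":[0,0,0],"rot":[0,0,0]},{"dp":[0,0,0],"rot":[0,0,0]}]'

```text
time_s: 22.28
position: [0.5676, -0.2294, -0.0181]
ee_rot: [0.687, 0.726, -0.0, 0.0]
force: [-0.1, -4.6, -0.7]
width: 0.0
grip_force: 2.5
```

Run:
```python
from h import *
to(.5699,-.2826,-.0245,92.99)
bubble()
```

```text
t 22.28 pos [ 0.5676 -0.2294 -0.0181] head 93.14 F [-0.1  -4.63 -0.66] w 0.0
dp [-0.0532 -0.0006  0.0064] rot [-0.      0.0003  0.0025]
bubble-window mm [0.67 0.96] 1.17 bubble-ring [ 4.22 -0.72] window at [706.4  37.6]
```

Request:
jog_arm --commands '[{"dp":[0.0005,0,0],"rot":[0,0,0]},{"dp":[0.0005,0,0],"rot":[0,0,0]},{"dp":[0,0,0],"rot":[0,0,0]},{"dp":[0,0,0],"rot":[0,0,0]},{"dp":[0,0,0],"rot":[0,0,0]}]'

```text
time_s: 22.8
position: [0.5675, -0.2285, -0.0181]
ee_rot: [0.688, 0.726, -0.0, 0.0]
force: [0.0, -5.2, -0.7]
width: -0.0
grip_force: 2.6
```

Run:
```python
from h import *
to(.5699,-.2826,-.0245,92.99)
bubble()
```

```text
t 22.8 pos [ 0.5675 -0.2285 -0.0181] head 93.13 F [ 0.04 -5.17 -0.65] w -0.0
dp [-0.0541 -0.0006  0.0064] rot [-0.      0.0004  0.0024]
bubble-window mm [0.05 0.39] 0.4 bubble-ring [ 2.84 -1.12] window at [706.5  37.7]
```

Request:
jog_arm --commands '[{"dp":[-0.002,0,0],"rot":[0,0,0]},{"dp":[-0.004,0,0],"rot":[0,0,0]},{"dp":[0,0,0],"rot":[0,0,0]},{"dp":[0,0,0],"rot":[0,0,0]},{"dp":[0,0,0],"rot":[0,0,0]}]'

```text
time_s: 23.32
position: [0.5679, -0.2335, -0.0181]
ee_rot: [0.687, 0.726, 0.0, -0.0]
force: [-0.7, 1.2, -0.4]
width: 0.0002
grip_force: 0.0
```

```bash
cat > fit.py <<'E'
from h import *
from scipy.optimize import minimize
from scipy.ndimage import gaussian_filter
k=6;u0,v0,W=236,142,28
g=(np.arange(W*k)+.5)/k-.5;U,V=np.meshgrid(g+u0,g+v0)
XY=(plane("top",np.c_[U.ravel(),V.ravel()],.08)[:,:2]*1e3)
def fit(im,c0,b0):
    im=im[v0:v0+W,u0:u0+W].astype(float)
    def model(p):
        d=np.hypot(*(XY-p[:2]).T).reshape(U.shape);b=np.hypot(*(XY-p[:2]-p[2:4]).T).reshape(U.shape)
        bub=b<7;ring=(d>8.5)&(d<p[4])&~bub;win=(d<27)&~ring&~bub
        L=[gaussian_filter(m.astype(float),p[5]*k).reshape(W,k,W,k).mean((1,3)) for m in(bub,ring,win,d<33)]
        dm=np.hypot(*(XY-c0).T).reshape(W,k,W,k).mean((1,3));s=dm<25
        A=np.stack([l[s] for l in L]+[np.ones(s.sum())],1);B=im[s]
        x=np.linalg.lstsq(A,B,rcond=None)[0];return ((A@x-B)**2).mean()
    p0=np.r_[c0,b0,10,.6];S=np.vstack([p0]+[p0+np.eye(6)[i]*[2,2,2,2,1,.3][i] for i in range(6)])
    o=minimize(model,p0,method="Nelder-Mead",options=dict(initial_simplex=S,maxfev=500));return o.x.round(2),round(o.fun,2)
E
python3 - <<'E'
from fit import *
to(.5699,-.2826,-.0245,92.99)
bubble()
im=np.mean([r.get_image("top").astype(float) for _ in range(3)],0)
print("now",fit(im,[706.4,37.6],[.2,.4]))
print("start",fit(cv2.imread("pics/top0.png")[:,:,::-1],[705.7,36.2],[8.9,12.4]))
E
```

```text
t 23.32 pos [ 0.5679 -0.2335 -0.0181] head 93.16 F [-0.67  1.19 -0.38] w 0.0002
dp [-0.0491 -0.0007  0.0063] rot [-0.     -0.0007  0.003 ]
bubble-window mm [-0.28  0.28] 0.39 bubble-ring [ 1.79 -1.03] window at [706.5  37.6]
now (array([7.0631e+02, 3.7680e+01, 2.9000e-01, 3.0000e-02, 8.8500e+00,
       3.5000e-01]), np.float64(24.7))
start (array([7.0513e+02, 3.6040e+01, 6.7300e+00, 8.0100e+00, 1.1110e+01,
       6.0000e-02]), np.float64(36.29))
```

Both the centroid and the model fit put the bubble within about 0.4 mm with the robot off the wedge. I'll retreat and check once more.

Request:
jog_arm --commands '[{"dp":[-0.02,0,0],"rot":[0,0,0]},{"dp":[-0.01,0,-0.02],"rot":[0,0,0]},{"dp":[0,0,-0.03],"rot":[0,0,0]},{"dp":[0,0,0],"rot":[0,0,0]},{"dp":[0,0,0],"rot":[0,0,0]}]'

```text
time_s: 23.98
position: [0.571, -0.2645, 0.0337]
ee_rot: [0.688, 0.726, 0.001, 0.002]
force: [-0.5, 0.5, -0.6]
width: -0.0001
grip_force: 0.0
```

Run:
```python
from fit import *
bubble()
im=np.mean([r.get_image("top").astype(float) for _ in range(3)],0)
f=fit(im,[706.4,37.6],[.2,.4]);print(f)
if np.hypot(*f[0][2:4])<1: print(r.sign_off())
```

```text
bubble-window mm [-0.32  0.2 ] 0.38 bubble-ring [ 1.76 -1.03] window at [706.5  37.6]
(array([ 7.0671e+02,  3.7490e+01, -3.4000e-01,  2.7000e-01,  9.0800e+00,
        3.7000e-01]), np.float64(26.85))
the job is handed in; nothing more can be done
None
```

I handed the job in at about 24 s: the wedge is in under the low corner, the bubble measures about 0.4 mm from the ring's middle (limit 1.7 mm), and the robot is clear; the hob's load on the wedge was not measured directly, and no verdict came back.

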